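Find the weak spring clip by pulling its card

TASK

One of the three spring clips on the rack has gone weak: find it by pulling gently straight up on the test cards, never with more than 10 N on any clip. Draw the card out of the weak clip and stand it gently in the slot of the white stand, all the way down; leave the other two cards fully seated in their clips and the things around undisturbed.

Things in the scene. Friction and masses are not known exactly. Their poses are not given: they have to be found in the camera images.
- rack_mid (a point): Middle of the top of an aluminium base plate (110 x 280 x 12 mm, fixed), 12 mm above the worktop. Three like steel spring clips stand on it in a row along its y, at y = +85, 0, -85 mm; x = across the row, z = up. In each a card stands upright, its foot on a seat 40 mm above this point; the clip's head reaches 40 mm above the seat, 44 wide.
- rack: The base plate; origin at the centre of its underside, 12 mm below rack_mid. A clip holds its card 34 mm above the seat, between a fixed rear jaw (+x side) and a sprung front jaw, so a card comes free once drawn up about 36 mm. A sound clip lets its card slide only from about 14 N up, the weak one at about 3 to 6 N.
- card_left_grip (a point): Test card in the left (+y) clip of the rack: a flat upright steel tongue 40 wide x 4 thick x 72 high (mm) with a grey plastic grip block 40 wide x 12 thick x 26 high on top, 98 high and about 40 g in all; all three cards are alike. The point is the centre of the grip block, 83 mm above the card's foot. x = across its thickness, y = along its width, z = up.
- card_left_foot (a point): Centre of the underside of the same left card; same axes.
- card_left: The same left card; origin at the centre of its underside.
- card_middle_grip (a point): Test card in the middle clip of the rack: a flat upright steel tongue 40 wide x 4 thick x 72 high (mm) with a grey plastic grip block 40 wide x 12 thick x 26 high on top, 98 high and about 40 g in all; all three cards are alike. The point is the centre of the grip block, 83 mm above the card's foot. x = across its thickness, y = along its width, z = up.
- card_middle_foot (a point): Centre of the underside of the same middle card; same axes.
- card_middle: The same middle card; origin at the centre of its underside.
- card_right_grip (a point): Test card in the right (-y) clip of the rack: a flat upright steel tongue 40 wide x 4 thick x 72 high (mm) with a grey plastic grip block 40 wide x 12 thick x 26 high on top, 98 high and about 40 g in all; all three cards are alike. The point is the centre of the grip block, 83 mm above the card's foot. x = across its thickness, y = along its width, z = up.
- card_right_foot (a point): Centre of the underside of the same right card; same axes.
- card_right: The same right card; origin at the centre of its underside.
- clip_a_head (a joint): How far one of the three clip heads (which place it stands at differs from start to start) has been pulled up against its gauge spring, m: 0 at rest, 2.5 N per mm (10 N lifts it 4 mm), end stop at 12 mm.
- clip_a_jaw (a joint): Front jaw of the same clip, rad: about -0.03 to 0 with a card in it, about -0.12 when it has shut empty, positive when opened.
- clip_b_head (a joint): How far one of the three clip heads (which place it stands at differs from start to start) has been pulled up against its gauge spring, m: 0 at rest, 2.5 N per mm (10 N lifts it 4 mm), end stop at 12 mm.
- clip_b_jaw (a joint): Front jaw of the same clip, rad: about -0.03 to 0 with a card in it, about -0.12 when it has shut empty, positive when opened.
- clip_c_head (a joint): How far one of the three clip heads (which place it stands at differs from start to start) has been pulled up against its gauge spring, m: 0 at rest, 2.5 N per mm (10 N lifts it 4 mm), end stop at 12 mm.
- clip_c_jaw (a joint): Front jaw of the same clip, rad: about -0.03 to 0 with a card in it, about -0.12 when it has shut empty, positive when opened.
- stand_slot (a point): Centre of the mouth of the slot in the white stand, a fixed block 60 x 80 x 45 mm; the mouth lies on its top, 45 mm above the worktop. The slot is 8 mm (x) by 46 mm (y) and 32 mm deep with 2 mm chamfers; a card stands in it foot down, its width along y, either way round. z up.
- stand: The stand itself; origin at the centre of its underside, directly below the slot.
- screwdriver: Screwdriver with a red handle, 172 mm long, lying near the robot's edge of the work; a bystander. Origin on its underside.
- test_block_round: Round steel test block, diameter 55, 11 high; a bystander. Origin at the centre of its underside.
- sample_jar_0: Small clear sample jar with white lid, diameter 38, 48 high; a bystander. Origin under its centre.
- sample_jar_1: Small clear sample jar with yellow lid, diameter 38, 48 high; a bystander. Origin under its centre.
Things that resemble listed ones, but are neither listed nor needed, are in the scene too. Leave any green or purple look-alike of the card_middle alone. Leave any green or turquoise look-alike of the card_right alone.

How it is judged:
By the outcome, as a careful person would: the job done as asked, in the order asked, and still so for the second after the job is handed in, with the robot touching nothing.
It also fails if it takes over 72 s, if anything falls off the work surface, if the arm or the gripper's body presses on something with over 40 N, if the wrist force passes 120 N, or if a joint passes its speed limit or range.

ROBOT

A 6-joint arm with a two-finger parallel gripper is mounted at the origin on a cart in front of the work surface, level with it; the furniture and walls round the work are solid. World frame = base frame: x ahead of the robot, y to its left, z up, the work surface at z = 0. Lengths are in m, angles in rad, forces in N, time in s.
With the tool pointing down it reaches from about 0.375 to 0.975 m from the base axis. Payload 3.8 kg.
Tool frame: the origin (TCP) lies midway between the tips of the shut fingers; the grasp point (between the pads) lies 19 mm behind it; z points along the fingers, y is the line along which they close (so a half turn about z gives the same grasp; the last joint's range is limited). The gripper opens to 88 mm and grips with 3 to 60 N. Pads are 18 mm wide; open, the fingers measure 123 mm over their backs; the gripper's body (75 mm by 187 mm) begins 45 mm behind the grasp point.
Start: joints at [1.214, 0.264, 1.604, -0, 1.274, -0.037], TCP at [0.212, 0.641, 0.239] pointing down, gripper open.
Joint ranges: [-2.63, 2.63], [-0.94, 2.18], [0.31, 2.57], [-1.31, 4.45], [0, 2.66], [-2.55, 2.55]. Speed limits (rad/s): [2.57, 2.57, 3.14, 3.14, 3.14, 3.14].

INTERFACE

Orientations are given as a rotation vector (axis times angle).
In Python, from cell import manip, inverse_kinematics, cams, order gives the robot as it stands. Calls block until the motion is done:
- manip.move_pose(position, orientation): joint-space move of the TCP to a pose.
- manip.move_linear(position, rate=0.15, rot=None): straight line of the TCP; rot=None keeps the orientation; rate is the mean speed in m/s.
- manip.set_joints(angles): joint-space move.
- manip.set_gripper(opening, force=None): finger opening in m; force is the grip in N (None keeps the last); returns when the fingers have stopped.
- manip.dwell(seconds).
- inverse_kinematics(position, orientation): joint angles nearest the present ones, or None.
- manip.state(): the state.
- cams.capture(name): name is "side" or "top"; returns a dict with "image" (420x560x3 uint8, blue, green, red), "z_map" (420x560 float32, m along the optical axis (not along the pixel's ray), 0 where there is no reading), "intrinsics" (3x3 intrinsics, pixels), "position" and "orientation" of the camera in the world. Camera axes: x right, y down, z forward; pixel columns grow to the right and rows downward; lengths in m; the calibration is good to about 2 mm. A picture is of the moment at which its call begins.
A pose or a line that the arm cannot do raises manip.IKError and nothing moves.
- order.close_job(): hands the job in; it is judged then, once.
The state is a dict: "clock": time; "joint_pos": joint angles; "joint_velocities": joint speeds; "tau": joint torques, N m; "tool_pos": TCP position; "tcp_rot": TCP orientation; "contact_force": force on the tool from outside, world axes, zero at the start; "moment": the same for the moment, N m; "gripper_width": finger opening in m; "grasp_force": force on a finger pad.
Only numpy, scipy, OpenCV 4.12 (cv2) and the standard library are available. Lean on these libraries where they do the work, as an engineer would, in place of code of your own. Each camera call takes 0.05 s, during which the arm holds its last target. There are 200 camera calls.

## Working session

There is one attempt and no reset: what is moved stays moved. The work goes in short steps, each a Python script; the robot and the scene stay as the last script left them, time stands still between calls to the robot, and variables do not carry over. Pictures are saved under pics/ and viewed, at most 10 in all, crops included, and the job is handed in when it is done.

```bash
ls; mkdir -p pics; python3 - <<'E'
from cell import manip,cams
import cv2,numpy as np
for n in("top","side"):
    c=cams.capture(n); cv2.imwrite(f"pics/{n}0.png",c["image"]); np.savez(f"{n}0.npz",**c)
    print(n,c["intrinsics"],c["position"],c["orientation"])
s=manip.state();print(s["clock"],s["tool_pos"],s["tcp_rot"],s["contact_force"],s["gripper_width"])
E
```

```text
pics
top [[397.63206111   0.         284.6768688 ]
 [  0.         397.63206111 204.44083793]
 [  0.           0.           1.        ]] [0.38135694 0.19471875 0.9361354 ] [-2.08690963  2.14014329 -0.14668072]
side [[435.08333963   0.         284.07288498]
 [  0.         435.08333963 211.13408468]
 [  0.           0.           1.        ]] [ 0.09762733 -0.37083052  0.66992024] [-2.14820115  0.70701574 -0.31027701]
0.1 [0.21196296 0.6401827  0.23752848] [-5.00098103e-01 -3.10109915e+00  3.06607739e-03] [ 0.21710975  0.37260939 -0.61264688] 0.08794548585044797
```

View pics/top0.png

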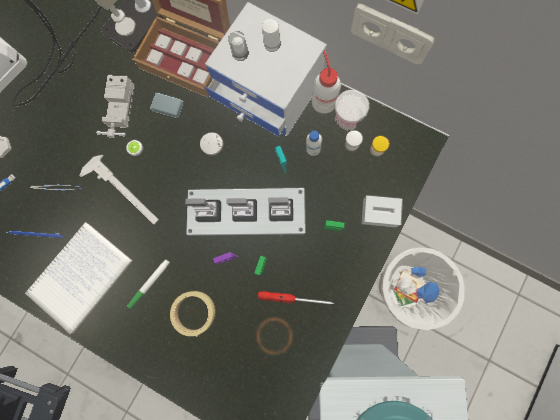

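View pics/side0.png

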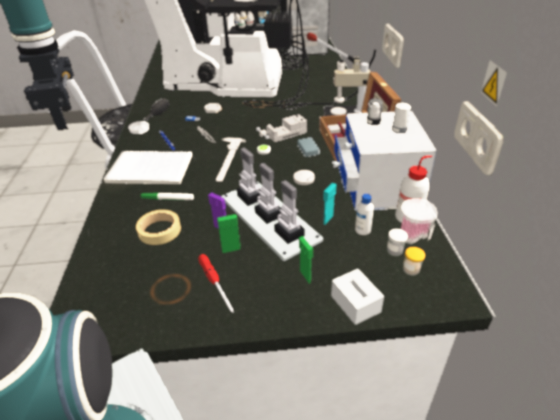

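The top view shows the rack at (246,211), its grips at about (200,202), (240,202) and (281,202), and the stand at (383,210). Coloured look-alike cards stand around the rack. Next I'll measure positions.

```bash
cat > h.py <<'E'
import numpy as np,cv2
from scipy.spatial.transform import Rotation as R
def cloud(c):
    K=c["intrinsics"];z=c["z_map"];v,u=np.mgrid[:z.shape[0],:z.shape[1]]
    P=np.dstack([(u-K[0,2])/K[0,0]*z,(v-K[1,2])/K[1,1]*z,z])
    return P@R.from_rotvec(c["orientation"]).as_matrix().T+c["position"]
def cast(c,uv,h):
    K=c["intrinsics"];d=np.array([(uv[0]-K[0,2])/K[0,0],(uv[1]-K[1,2])/K[1,1],1.])
    d=R.from_rotvec(c["orientation"]).as_matrix()@d
    p=np.array(c["position"]);return p+d*(h-p[2])/d[2]
def castpx(c,px,h): return np.array([cast(c,p,h)[:2] for p in px],np.float32)
E
cat > m.py <<'E'
from h import *
c=dict(np.load("top0.npz"));P=cloud(c);im=c["image"];Z=P[...,2]
def roi(u0,v0,u1,v1):
    m=np.zeros(Z.shape,bool);m[v0:v1,u0:u1]=True;return m
def rect(m,h):
    n,l,st,ce=cv2.connectedComponentsWithStats(m.astype(np.uint8))
    for i in range(1,n):
        if st[i,4]>25:
            v,u=np.where(l==i);xy=castpx(c,np.c_[u,v],h);r=cv2.minAreaRect(xy)
            print(h,st[i,4],ce[i].round(1),"mean",xy.mean(0).round(4),"rect",np.round(r[0],4),np.round(r[1],4),round(r[2],1),"zmed",np.median(Z[l==i]).round(4))
print("worktop z",np.median(Z[roi(240,170,260,185)]),np.median(Z[roi(320,260,360,280)]))
rk=roi(175,180,315,245)
print("grips");rect(rk&(Z>.135)&(Z<.17),.150)
print("plate");hs=cv2.cvtColor(im,cv2.COLOR_BGR2HSV)
pm=rk&(Z>.005)&(Z<.2); rect(rk&(Z>.006)&(Z<.022),.012)
print("stand");st=roi(350,185,415,235)
rect(st&(Z>.035)&(Z<.055),.045)
g=im.mean(2); rect(roi(370,203,398,217)&(g<150),.045)
print("corner px->", [cast(c,p,0.012).round(4) for p in [(187,190),(304,189),(306,234),(188,235)]])
cv2.imwrite("pics/crop0.png",cv2.resize(im[170:250,170:420],None,fx=3.2,fy=3.2,interpolation=cv2.INTER_CUBIC))
E
python3 m.py
```

```text
worktop z 0.0010775113630440147 0.0007545075308730831
grips
0.15 136 [277.8 200. ] mean [0.5298 0.2354] rect [0.5298 0.2359] [0.0384 0.0123] 88.4 zmed 0.1483
0.15 135 [195.1 201.6] mean [0.5314 0.4032] rect [0.531  0.4035] [0.0142 0.041 ] 2.2 zmed 0.1477
0.15 138 [236.5 201. ] mean [0.5302 0.3189] rect [0.5302 0.3189] [0.039  0.0123] 88.4 zmed 0.1483
plate
0.012 3583 [247.6 212.8] mean [0.5274 0.3145] rect [0.5311 0.3205] [0.2793 0.1101] 89.2 zmed 0.0128
stand
0.045 933 [382.6 210.2] mean [0.5196 0.0052] rect [0.5198 0.0055] [0.0817 0.0616] 83.0 zmed 0.0456
0.045 53 [383.4 208.9] mean [0.5223 0.0032] rect [0.5224 0.0032] [0.0424 0.0075] 78.7 zmed 0.0364
corner px-> [array([0.5866, 0.46  , 0.012 ]), array([0.5806, 0.1796, 0.012 ]), array([0.4735, 0.1782, 0.012 ]), array([0.4783, 0.4554, 0.012 ])]
```

View pics/crop0.png

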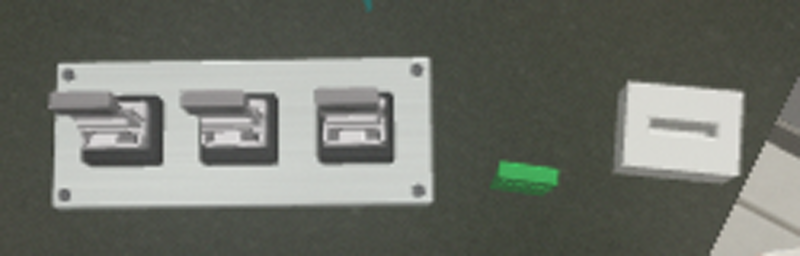

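```bash
cat >> h.py <<'E'
from cell import manip,cams,inverse_kinematics,order
def down(yaw,s=1):   # tool z down, tool y along +-x of a frame turned by yaw
    y=s*np.array([np.cos(yaw),np.sin(yaw),0]);z=np.array([0,0,-1.]);x=np.cross(y,z)
    return R.from_matrix(np.c_[x,y,z]).as_rotvec()
def F(): 
    return np.array(manip.state()["contact_force"])
def st(t=""):
    s=manip.state();print(t,"t",round(s["clock"],2),"p",np.round(s["tool_pos"],4),"F",np.round(s["contact_force"],2),"w",round(s["gripper_width"],4),"g",round(s["grasp_force"],1))
E
python3 - <<'E'
from h import *
yw=np.radians(-1.0)
for s in(1,-1):
    for p,y in (((.531,.4033,.24),yw),((.530,.235,.116),yw),((.521,.0045,.076),np.radians(-7.3))):
        q=inverse_kinematics(p,down(y,s));print(s,p,None if q is None else np.round(q,2))
E
```

```text
1 (0.531, 0.4033, 0.24) [ 0.61  0.25  1.62 -0.    1.27  0.63]
1 (0.53, 0.235, 0.116) [ 0.37  0.19  1.93 -0.    1.02  0.39]
1 (0.521, 0.0045, 0.076) [-0.04  0.14  2.08 -0.    0.92  0.09]
-1 (0.531, 0.4033, 0.24) [ 0.61  0.25  1.62 -0.    1.27 -2.51]
-1 (0.53, 0.235, 0.116) None
-1 (0.521, 0.0045, 0.076) None
```

```bash
cat >> h.py <<'E'
YW=np.radians(-1.0)
def grasp(x,y,yaw=YW,zg=.135,up=.07):
    o=down(yaw);manip.move_pose([x,y,zg-.019+up],o);manip.set_gripper(.04,5)
    manip.dwell(.2);f0=F();st("above");manip.move_linear([x,y,zg-.019],.12);manip.dwell(.2);st("at")
    manip.set_gripper(0,5);manip.dwell(.2);st("closed");return f0
E
python3 - <<'E'
from h import *
grasp(.531,.4033)
E
```

```text
above t 2.62 p [0.531  0.4033 0.186 ] F [-0.14 -0.74  0.04] w 0.04 g 0.0
at t 3.55 p [0.5318 0.4038 0.1174] F [0.47 0.57 1.03] w 0.0401 g 0.0
closed t 4.28 p [0.5326 0.4033 0.1163] F [ 5.42 -0.35 -1.39] w 0.012 g 5.0
```

```bash
python3 - <<'E'
from h import *
manip.dwell(.3);st()
for x in(.532,.533,.534):
    manip.move_linear([x,.4033,.116],.02);manip.dwell(.3);st(x)
    if F()[0]<1.0: break
E
```

```text
t 4.58 p [0.5326 0.4033 0.1163] F [ 5.16 -0.53 -1.85] w 0.0119 g 5.0
0.532 t 5.13 p [0.5326 0.4033 0.1162] F [ 5.99 -0.43 -0.23] w 0.0122 g 5.0
0.533 t 5.68 p [0.5328 0.4034 0.1162] F [ 1.71 -1.63  2.82] w 0.0117 g 5.0
0.534 t 6.23 p [0.5333 0.4033 0.1161] F [-1.51 -1.28  5.29] w 0.0118 g 5.0
```

```bash
cat >> h.py <<'E'
def pull(x,y,z0=.116,g=25,dz=.0006,n=14,lim=7.0):
    "pull up in small steps; returns the list of (z, Fz) up to lim N"
    manip.set_gripper(0,g);manip.dwell(.2);st("gripped");out=[]
    for i in range(1,n+1):
        manip.move_linear([x,y,z0+i*dz],.02);manip.dwell(.1);s=manip.state()
        out.append((s["tool_pos"][2],s["contact_force"][2]))
        print(i,np.round(s["tool_pos"],4),np.round(s["contact_force"],2))
        if s["contact_force"][2]<-lim: break
    return out
E
python3 - <<'E'
from h import *
manip.move_linear([.5335,.4033,.116],.02);manip.dwell(.2);st()
pull(.5335,.4033,n=8)
E
```

```text
t 6.68 p [0.5332 0.4034 0.1162] F [-1.38 -0.91  5.2 ] w 0.0118 g 5.0
gripped t 7.1 p [0.5332 0.4034 0.1162] F [-1.16 -1.61  5.27] w 0.0118 g 25.0
1 [0.5331 0.4033 0.1162] [-1.26  1.06  0.99]
2 [0.5331 0.4032 0.1165] [-1.37  1.47 -2.17]
3 [0.5331 0.4032 0.1173] [-2.2   2.01 -3.76]
4 [0.5332 0.4032 0.118 ] [-1.07  2.22 -5.81]
5 [0.5332 0.4032 0.1186] [-1.55  3.39 -6.5 ]
6 [0.5332 0.4031 0.1192] [-1.35  2.55 -8.54]
```

```bash
cat >> h.py <<'E'
def release(x,y,z):
    manip.move_linear([x,y,z],.02);manip.dwell(.2);st("back");manip.set_gripper(.04);manip.move_linear([x,y,.186],.15)
E
python3 - <<'E'
from h import *
release(.5335,.4033,.1167)
x,y=.5323,.319
grasp(x,y,up=.05)
for i in range(4):
    f=F()[0]
    if abs(f)<1.5: break
    x+=np.clip(f*.0003,-.001,.001);manip.move_linear([x,y,.116],.02);manip.dwell(.2);st(x)
E
```

```text
back t 9.69 p [0.5334 0.4033 0.1171] F [-5.52  0.43 -4.63] w 0.0118 g 25.0
above t 11.74 p [0.5324 0.3198 0.1662] F [ 0.31  0.75 -0.1 ] w 0.0398 g 0.0
at t 12.51 p [0.5331 0.3194 0.1173] F [ 0.27 -0.49 -0.24] w 0.0401 g 0.0
closed t 13.24 p [0.5322 0.319  0.1161] F [-1.18 -0.57  1.96] w 0.0119 g 5.0
```

```bash
python3 - <<'E'
from h import *
pull(.5323,.319,n=9,lim=6.6)
E
```

```text
gripped t 13.66 p [0.5323 0.319  0.1161] F [-2.1  -0.7   3.11] w 0.0112 g 25.0
1 [0.5321 0.319  0.1162] [-0.26  0.5  -0.14]
2 [0.5321 0.3189 0.1167] [ 0.09  0.88 -3.18]
3 [0.5321 0.3189 0.1175] [-0.6   1.25 -4.52]
4 [0.5321 0.3188 0.1182] [-0.61  0.42 -5.1 ]
5 [0.5321 0.3188 0.1189] [-0.94  0.29 -5.12]
6 [0.5322 0.3189 0.1195] [-0.66  0.06 -5.23]
7 [0.5322 0.3189 0.1202] [-1.83 -0.5  -5.71]
8 [0.5322 0.319  0.1208] [-1.97 -0.97 -5.54]
9 [0.5323 0.319  0.1214] [-0.87 -0.33 -5.67]
```

The left clip is sound: force rose linearly to 8.5 N. The middle clip slides at about 5.5 N, so it's the weak one. I'll draw its card out.

```bash
python3 - <<'E'
from h import *
for z in np.arange(.127,.165,.007):
    manip.move_linear([.5323,.319,z],.025);st()
manip.move_linear([.5323,.319,.186],.05);manip.move_linear([.5323,.319,.25],.15);manip.dwell(.2);st("out")
a,b=cams.capture("side"),cams.capture("top");np.savez("top1.npz",**b)
im=np.hstack([cv2.resize(a["image"][60:340,150:450],(400,373)),cv2.resize(b["image"][130:280,170:420],(400,240)).__class__(0) if 0 else cv2.copyMakeBorder(cv2.resize(b["image"][130:280,170:420],(400,240)),0,133,0,0,cv2.BORDER_CONSTANT)])
cv2.imwrite("pics/out1.png",im)
# slot: sub-pixel from enlarged top0 image, stand outline rays
c=dict(np.load("top0.npz"));g=cv2.cvtColor(c["image"],cv2.COLOR_BGR2GRAY)
S=6;u0,v0=355,188;t=cv2.resize(g[v0:233,u0:412],None,fx=S,fy=S,interpolation=cv2.INTER_CUBIC)
def topx(p): return (np.asarray(p,float)+.5)/S-.5+[u0,v0]
print("top face level",np.percentile(t,80))
k=(t<150).astype(np.uint8)
for q in cv2.findContours(k,cv2.RETR_LIST,cv2.CHAIN_APPROX_NONE)[0]:
    if 800<cv2.contourArea(q)<6000:
        r=cv2.minAreaRect(castpx(c,topx(q[:,0]),.045));print("slot",np.round(r[0],4),np.round(r[1],4),round(r[2],1))
cv2.imwrite("pics/stand0.png",cv2.resize(c["image"][188:233,355:412],None,fx=12,fy=12,interpolation=cv2.INTER_CUBIC))
E
```

```text
t 17.18 p [0.5324 0.3191 0.1273] F [-1.54 -0.14 -4.99] w 0.0119 g 25.0
 t 17.62 p [0.5324 0.3191 0.1343] F [-1.41  0.62 -4.93] w 0.0117 g 25.0
 t 18.05 p [0.5325 0.3191 0.1413] F [-1.16 -0.18 -4.02] w 0.0113 g 25.0
 t 18.48 p [0.5325 0.3191 0.1483] F [-0.09 -0.17 -3.79] w 0.0116 g 25.0
 t 18.92 p [0.5332 0.3195 0.1564] F [ 0.6  -0.82 -0.22] w 0.0123 g 25.0
 t 19.35 p [0.5325 0.3191 0.1623] F [-0.15  0.01 -0.13] w 0.0117 g 25.0
out t 20.76 p [0.5314 0.3185 0.2481] F [-0.33 -0.07 -0.52] w 0.0118 g 25.0
top face level 216.0
slot [0.5224 0.0039] [0.0448 0.0077] 79.4
```

View pics/out1.png

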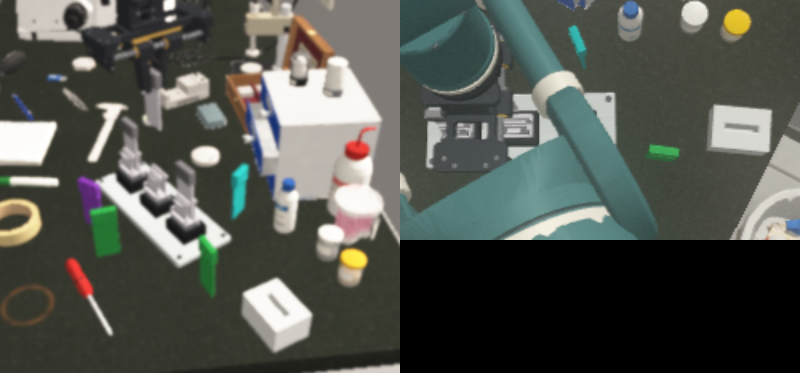

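View pics/stand0.png

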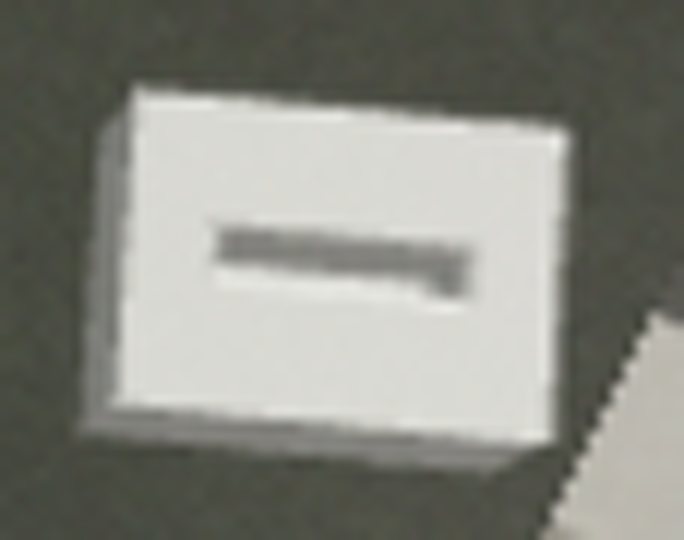

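```bash
python3 - <<'E'
from h import *
c=dict(np.load("top0.npz"))
px=[np.array(p)/12-.46+[355,188] for p in[(135,92),(568,130),(552,440),(115,408)]]
q=castpx(c,px,.045);print(q.round(4),q.mean(0).round(4))
d=(q[0]-q[1])+(q[3]-q[2]);e=(q[0]-q[3])+(q[1]-q[2]);yaw1=-np.arctan2(d[0],d[1]);yaw2=np.arctan2(e[1],e[0]);print(np.degrees([yaw1,yaw2]),np.linalg.norm(d)/2,np.linalg.norm(e)/2)
yaw=yaw1*.6+yaw2*.4
x,y=q.mean(0)+[.002,0];print(x,y,np.degrees(yaw))
np.save("slot.npy",[x,y,yaw])
manip.move_pose([x,y,.25],down(yaw));manip.move_linear([x,y,.125],.15);manip.dwell(.4);st("over")
a,b=cams.capture("side"),cams.capture("top")
cv2.imwrite("pics/over.png",np.hstack([cv2.resize(a["image"][190:330,290:430],(400,400),interpolation=2),cv2.resize(b["image"][160:260,340:440],(400,400),interpolation=2)]))
E
```

```text
[[ 0.5549  0.0407]
 [ 0.5452 -0.0398]
 [ 0.4867 -0.0326]
 [ 0.4949  0.0478]] [0.5204 0.004 ]
[-6.3251214 -6.891931 ] 0.08089428 0.059710074
0.5224214453697205 0.004026624374091625 -6.551846
over t 23.44 p [0.5227 0.004  0.1254] F [ 0.38  0.83 -0.46] w 0.012 g 25.0
```

View pics/over.png

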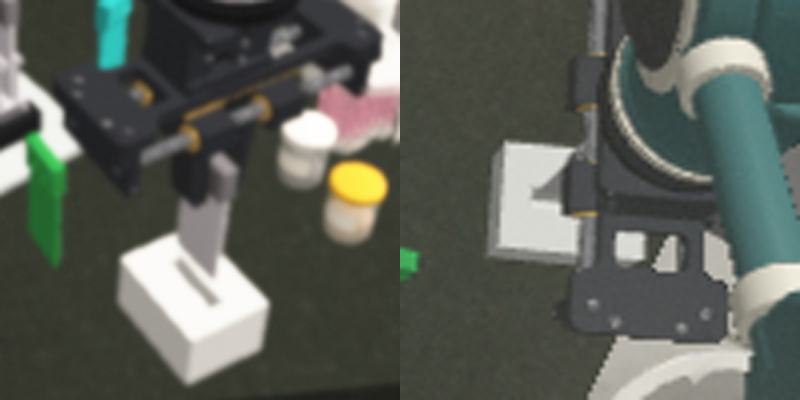

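```bash
python3 - <<'E'
from h import *
a=cams.capture("side");cv2.imwrite("pics/over2.png",cv2.resize(a["image"][240:300,330:390],(600,600),interpolation=cv2.INTER_CUBIC))
E
```

```text
(no output)
```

View pics/over2.png

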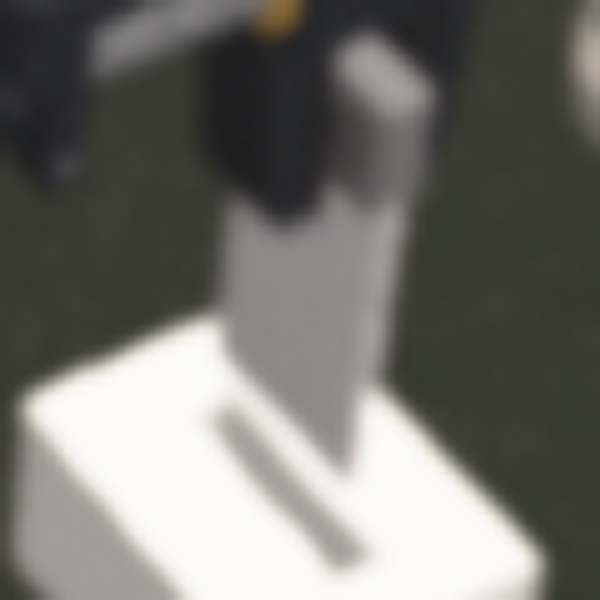

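```bash
python3 - <<'E'
from h import *
a=dict(np.load("side0.npz"))
f=lambda p,h:cast(a,np.array(p)/10-.45+[330,240],h)[:2].round(4)
print("card front edge",f((225,350),.061),f((345,475),.061))
print("slot ends",f((225,415),.045),f((355,558),.045), "dark edges +x,-x mid", f((297,475),.045),f((272,500),.045))
print("stand L,B,R corners",f((20,400),.045),f((210,320),.045),f((545,560),.045))
E
```

```text
card front edge [0.5232 0.0235] [ 0.5195 -0.0127]
slot ends [0.5229 0.0214] [ 0.5179 -0.019 ] dark edges +x,-x mid [0.5234 0.0021] [5.154e-01 4.000e-04]
stand L,B,R corners [0.4942 0.0478] [0.5375 0.0414] [ 0.5454 -0.0403]
```

```bash
python3 - <<'E'
from h import *
x,y=.5203,.0028
manip.move_linear([x,y,.114],.05);manip.dwell(.2);f0=F();st("start")
for z in np.arange(.112,.094,-.002):
    manip.move_linear([x,y,z],.03);manip.dwell(.08);f=F()-f0;st()
    if f[2]>4 or abs(f[0])>5 or abs(f[1])>5: print("contact");break
E
```

```text
start t 24.17 p [0.5205 0.0028 0.1141] F [ 0.08  0.42 -0.02] w 0.0114 g 25.0
 t 24.5 p [0.5203 0.0028 0.112 ] F [-0.21  0.58 -1.44] w 0.0118 g 25.0
 t 24.83 p [0.5203 0.0028 0.11  ] F [ 0.37 -0.43 -0.6 ] w 0.0117 g 25.0
 t 25.17 p [0.5202 0.0028 0.1079] F [ 1.24  0.1  -0.24] w 0.0115 g 25.0
 t 25.5 p [0.5202 0.0028 0.1059] F [ 0.08  0.35 -0.33] w 0.0118 g 25.0
 t 25.83 p [0.5203 0.0028 0.104 ] F [ 0.58  0.75 -0.07] w 0.0118 g 25.0
 t 26.17 p [0.5203 0.0028 0.102 ] F [-0.33  0.36 -0.54] w 0.0118 g 25.0
 t 26.5 p [0.5202 0.0028 0.0999] F [-0.2   0.23  0.3 ] w 0.0114 g 25.0
 t 26.83 p [0.5203 0.0028 0.0979] F [-0.24 -0.03 -0.49] w 0.0121 g 25.0
 t 27.17 p [0.5202 0.0028 0.0959] F [-0.1  -0.13 -0.54] w 0.0117 g 25.0
```

It's in the slot without touching. I'll continue down to the floor.

```bash
python3 - <<'E'
from h import *
x,y=.5203,.0028
manip.move_linear([x,y,.082],.03)
for z in np.arange(.081,.0725,-.0007):
    manip.move_linear([x,y,z],.02);manip.dwell(.08);f=F();st()
    if f[2]>2.5: break
manip.move_linear([x,y,manip.state()["tool_pos"][2]+.0003],.02);manip.dwell(.2);st("down")
E
```

```text
t 28.12 p [0.5204 0.0028 0.0811] F [-0.42  0.39 -0.91] w 0.0119 g 25.0
 t 28.45 p [0.5203 0.0028 0.0803] F [ 0.65 -0.09 -1.1 ] w 0.0121 g 25.0
 t 28.78 p [0.5203 0.0028 0.0796] F [ 0.68  0.42 -0.24] w 0.0117 g 25.0
 t 29.12 p [0.5203 0.0028 0.0789] F [ 0.34 -0.53 -0.06] w 0.0121 g 25.0
 t 29.45 p [0.5203 0.0028 0.0782] F [ 0.29 -0.03 -0.11] w 0.0119 g 25.0
 t 29.78 p [0.5203 0.0028 0.0775] F [-0.09 -0.36 -0.33] w 0.0117 g 25.0
 t 30.12 p [0.5206 0.0028 0.0771] F [-0.21 -0.52  2.75] w 0.0119 g 25.0
down t 30.57 p [0.5201 0.0028 0.0772] F [ 0.11  0.25 -0.19] w 0.0112 g 25.0
```

```bash
python3 - <<'E'
from h import *
manip.set_gripper(.04);manip.dwell(.2);st("open")
manip.move_linear([.5203,.0028,.2],.12);manip.move_pose([.40,-.20,.30],down(0));manip.dwell(.3)
a,b=cams.capture("side"),cams.capture("top")
P=cloud(b);Z=P[...,2]
for n,(u0,v0,u1,v1) in dict(rack=(175,180,315,245),stand=(350,185,415,235)).items():
    m=np.zeros(Z.shape,np.uint8);m[v0:v1,u0:u1]=(Z[v0:v1,u0:u1]>.085)
    k,l,s,ce=cv2.connectedComponentsWithStats(m)
    for i in range(1,k):
        if s[i,4]>20:print(n,ce[i].round(1),s[i,4],"top z",np.percentile(Z[l==i],85).round(4),P[l==i].mean(0).round(4))
st()
cv2.imwrite("pics/end.png",np.hstack([cv2.resize(a["image"][140:330,190:450],(400,292)),cv2.resize(b["image"][110:300,170:430],(400,292))]))
E
```

```text
open t 31.35 p [0.5203 0.0028 0.0774] F [0.2  0.12 0.83] w 0.0403 g 0.0
rack [278.5 202.7] 244 top z 0.1493 [0.5272 0.2348 0.1327]
rack [198.3 203.6] 269 top z 0.149 [0.531  0.4021 0.1279]
rack [240.3 204.6] 116 top z 0.0922 [0.5334 0.3201 0.0896]
rack [240.5 212.2] 22 top z 0.0934 [0.5104 0.3139 0.1284]
rack [201.4 214.2] 21 top z 0.0916 [0.5146 0.4052 0.0891]
stand [387.9 206.1] 153 top z 0.1108 [0.5183 0.0066 0.106 ]
 t 33.92 p [ 0.4003 -0.1995  0.2997] F [-0.08 -1.01 -0.31] w 0.0398 g 0.0
```

View pics/end.png

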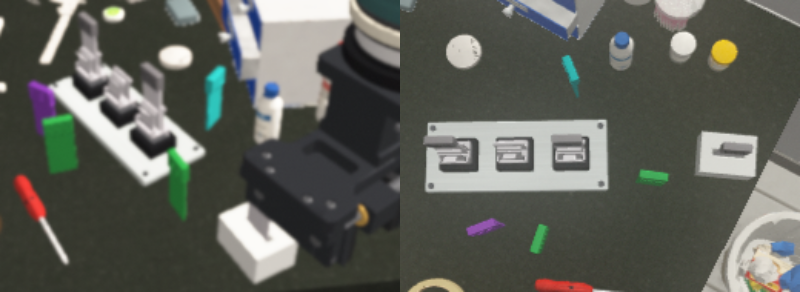

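The picture shows the card standing in the slot at about (735,148), with its top at z = 0.111 as expected. The left and right cards are still seated with tops at 0.149, and the surroundings look unchanged.

```bash
python3 -c "
from cell import order;print(order.close_job())"
```

```text
the job is handed in; nothing more can be done
None
```

The weak clip was the middle one (its card slid at about 5.5 N); that card now stands fully down in the white stand, the left and right cards are still seated, and the job is handed in; I tested the left clip (peak 8.5 N) but not the right.

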